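Stopper, mix and line up the flux bottles

ROBOT

A 6-joint arm with a two-finger parallel gripper is mounted at the origin on the work surface. World frame = base frame: x ahead of the robot, y to its left, z up, the work surface at z = 0. Lengths are in mm, angles in rad, forces in N, time in s.
With the tool pointing down it reaches from about 275 to 1000 mm from the base axis. Payload 8.4 kg.
Tool frame: the origin (TCP) lies midway between the tips of the shut fingers; the grasp point (between the pads) lies 19 mm behind it (grip_point_offset is the distance from the TCP to the grasp point, in mm); z points along the fingers, y is the direction in which the jaws open and shut (so a half turn about z gives the same grasp; the last joint's range is limited). The gripper opens to 85 mm and grips with 20 to 120 N. Pads are 22 mm wide; open, the fingers measure 114 mm over their backs; the gripper's body (76 mm by 85 mm) begins 54 mm behind the grasp point. The pads swing forward as they close: fully open they stand 13 mm farther back than shut.
Start: joints at [-1.17, 0.353, 1.633, -0, 1.155, -0.002], TCP at [244.996, -574.982, 231.281] pointing down, gripper open.
Joint ranges: [-2.63, 2.63], [-0.92, 2.1], [0.06, 2.66], [-1.3, 4.44], [0, 2.69], [-3.02, 3.02]. Speed limits (rad/s): [2.22, 2.22, 2.79, 3.14, 3.14, 3.14].

INTERFACE

Orientations are given as a unit quaternion [w, x, y, z].
In Python, from station import get_state, snapshot, close_job, grip_point_offset gives the robot as it stands.
- The arm moves only by the shell command python3 -m handwheel 'ROWS'. ROWS is JSON, a list of rows, each a list of 7 numbers: the shift along the world's x, y, z in m, then the turn, a rotation vector about the world's x, y, z in rad, then the finger opening in m, from 0 to 0.0854. In form: [[dx, dy, dz, rx, ry, rz, grip], ...]. A call has 1 to 20 rows; each row is the pose to reach, as a shift and turn from the pose commanded when the call began; what a row does not reach only later rows make up. A row lasts 1/10 s, in which the tool goes at most 50 mm and 8.59 degrees, less where a joint would pass 70% of its speed; a pose out of reach is approached as far as the arm can. A call with a gripper value outside its range is refused whole. The fingers move at their own pace and stop on an object; the grip force is fixed at half the most. Time passes only in rows, so rows that repeat a pose let the fingers close. It gives the time, the measured TCP pose, the force and the opening at its end, in the units of the state.
- get_state(): the state, without advancing time (a new reading comes with each control period).
- snapshot(name): name is "side" or "top"; returns a dict with "frame" (400x640x3 uint8, blue, green, red), "camera_matrix" (3x3 intrinsics, pixels), "k1" (the pictures are not rectified: a ray, as slopes to the right and down, at radius r is drawn at 1 + k1 r^2 times it, then the intrinsics apply), "rvec" (rotation vector, rad) and "tvec" (3), from world to camera coordinates, as OpenCV has them. Camera axes: x right, y down, z forward; pixel columns grow to the right and rows downward; lengths in mm; the calibration is good to about 2 mm. A picture is of the moment at which its call begins. There is no depth.
- close_job(): hands the job in, once; it reports no verdict.
The state is a dict: "time": time; "joints": joint angles; "dq": joint speeds; "joint_efforts": joint torques, N m; "ee_pos": TCP position; "orientation": TCP orientation; "wrist_force": force on the tool from outside, world axes, zero at the start; "torque": the same for the moment, N m; "opening": opening from 0.0 (shut) to 1.0 (fully open).
Only numpy, scipy, OpenCV 4.12 (cv2) and the standard library are available. Lean on these libraries where they do the work, as an engineer would, in place of code of your own. Each camera call takes 0.05 s, during which the arm holds its last target.

TASK

Close each small glass bottle standing open on the goldsmith's bench with the stopper of its own colour, pushed fully home. Then, taking the bottles that are there in the order amber, green, blue, hold each stoppered bottle upright on the middle of the mixer's sprung pad and press the pad all the way down for two seconds. Finally all bottles must stand upright and stoppered in the row on the dark board, each inside a white ring of its own; do not disturb the other things on the bench.

Things in the scene. Friction and masses are not known exactly. Their poses are not given: they have to be found in the camera images.
- bottle_amber: small amber glass bottle, 54 mm in diameter with straight sides up to 58 mm and a paper label, then a flat shoulder and a neck of 38 mm outer diameter; open mouth of 30 mm bore at 84 mm height, bore 23 mm deep; 0.2 kg. Origin: centre of the underside; z up through the mouth. May be absent
- stopper_amber: orange (amber) stopper of the amber bottle: tapered plug 20 mm long (17 mm wide at its tip, 25 at the top), then a flange 36 mm wide and 4 thick, then a round grip 20 mm wide and 16 tall. Origin: centre of the tip; z from tip to grip. Starts upright in the block, flange on its top. Seated, the flange rests on the mouth and the origin is 64 mm above the bottle's underside
- bottle_green: small green glass bottle, 54 mm in diameter with straight sides up to 58 mm and a paper label, then a flat shoulder and a neck of 38 mm outer diameter; open mouth of 30 mm bore at 84 mm height, bore 23 mm deep; 0.2 kg. Origin: centre of the underside; z up through the mouth. May be absent
- stopper_green: green stopper of the green bottle: tapered plug 20 mm long (17 mm wide at its tip, 25 at the top), then a flange 36 mm wide and 4 thick, then a round grip 20 mm wide and 16 tall. Origin: centre of the tip; z from tip to grip. Starts upright in the block, flange on its top. Seated, the flange rests on the mouth and the origin is 64 mm above the bottle's underside
- bottle_blue: small blue glass bottle, 54 mm in diameter with straight sides up to 58 mm and a paper label, then a flat shoulder and a neck of 38 mm outer diameter; open mouth of 30 mm bore at 84 mm height, bore 23 mm deep; 0.2 kg. Origin: centre of the underside; z up through the mouth. May be absent
- stopper_blue: blue stopper of the blue bottle: tapered plug 20 mm long (17 mm wide at its tip, 25 at the top), then a flange 36 mm wide and 4 thick, then a round grip 20 mm wide and 16 tall. Origin: centre of the tip; z from tip to grip. Starts upright in the block, flange on its top. Seated, the flange rests on the mouth and the origin is 64 mm above the bottle's underside
- block: light wooden stopper block, fixed, 60 mm (x) by 200 mm (y) by 34 mm high, with three holes 65 mm apart along its y; origin: centre of the underside
- mixer: grey bench mixer, fixed, 150 mm (x) by 130 mm (y), casing 70 mm high, black collar to 74 mm, with a round black sprung pad on top at its centre; origin: centre of the underside
- pad (a joint): how far the mixer's pad is pressed, m: 0 up, 0.008 fully down. The spring takes about 5.5 N to start and 13 N to press fully down
- pad_top (a point): centre of the pad's top face (rubber disc, 76 mm in diameter), 92 mm above the table when up; moves down with the pad
- board: dark wooden board lying fixed on the table, 120 mm (x) by 270 mm (y) by 8 mm thick, with three white painted rings (inner diameter 74 mm) in a row, 85 mm apart along its y; origin: centre of the underside
- ring0 (a point): centre of the first (board -y) white ring, on the board's top face, 8 mm above the table
- ring1 (a point): centre of the middle white ring, on the board's top face, 8 mm above the table
- ring2 (a point): centre of the last (board +y) white ring, on the board's top face, 8 mm above the table
- driver: screwdriver lying on the table, 150 mm long; not part of the job. Origin: below its middle, x along it to the working end
- bench_brush: brush lying on the table, 170 mm long; not part of the job. Origin: below its middle, x along it to the working end
- wax_block: green wax block, 50 x 30 x 20 mm; not part of the job. Origin: centre of the underside
- crucible: white ceramic crucible, 44 mm wide, 30 mm tall; not part of the job. Origin: centre of the underside

How it is judged (in metres and radians):
On the way, in this order (a step that is already met when the one before it is completed fails the run):
1. the amber bottle, stoppered and held upright by the fingers, presses the mixer pad fully down (its underside within 1.4 mm of the pad's lowest level, 84 mm) for 1 s (z of bottle_amber in the frame of mixer between 0.079 and 0.0854 m and horizontal distance between bottle_amber and pad_top below 0.018 m and contact force between bottle_amber and mixer above 1 N and contact force between the fingers and bottle_amber above 0.5 N and angle between bottle_amber's own z axis and vertical below 0.2 rad and horizontal distance between stopper_amber and bottle_amber below 0.008 m and z of stopper_amber in the frame of bottle_amber between 0.06 and 0.0675 m and angle between the z axis of stopper_amber and the z axis of bottle_amber, either way round below 0.12 rad), for 1 s.
2. the green bottle, stoppered and held upright by the fingers, presses the mixer pad fully down (its underside within 1.4 mm of the pad's lowest level, 84 mm) for 1 s (z of bottle_green in the frame of mixer between 0.079 and 0.0854 m and horizontal distance between bottle_green and pad_top below 0.018 m and contact force between bottle_green and mixer above 1 N and contact force between the fingers and bottle_green above 0.5 N and angle between bottle_green's own z axis and vertical below 0.2 rad and horizontal distance between stopper_green and bottle_green below 0.008 m and z of stopper_green in the frame of bottle_green between 0.06 and 0.0675 m and angle between the z axis of stopper_green and the z axis of bottle_green, either way round below 0.12 rad), for 1 s.
3. the blue bottle, stoppered and held upright by the fingers, presses the mixer pad fully down (its underside within 1.4 mm of the pad's lowest level, 84 mm) for 1 s (z of bottle_blue in the frame of mixer between 0.079 and 0.0854 m and horizontal distance between bottle_blue and pad_top below 0.018 m and contact force between bottle_blue and mixer above 1 N and contact force between the fingers and bottle_blue above 0.5 N and angle between bottle_blue's own z axis and vertical below 0.2 rad and horizontal distance between stopper_blue and bottle_blue below 0.008 m and z of stopper_blue in the frame of bottle_blue between 0.06 and 0.0675 m and angle between the z axis of stopper_blue and the z axis of bottle_blue, either way round below 0.12 rad), for 1 s.
At the end, for the whole second after the job is handed in: every bottle present holds the stopper of its own colour, fully home (flange within about 3 mm of the rim, centred within 8 mm, not cocked), and stands upright, released and at rest on the board, within 12 mm of the centre of one of the three rings (horizontal distance between stopper_amber and bottle_amber below 0.008 m and z of stopper_amber in the frame of bottle_amber between 0.06 and 0.0675 m and angle between the z axis of stopper_amber and the z axis of bottle_amber, either way round below 0.12 rad and (horizontal distance between bottle_amber and ring0 below 0.012 m or horizontal distance between bottle_amber and ring1 below 0.012 m or horizontal distance between bottle_amber and ring2 below 0.012 m) and z of bottle_amber in the frame of board between 0.004 and 0.012 m and angle between each of bottle_amber, bottle_green, bottle_blue's own z axis and vertical below 0.1 rad and linear speed of each of bottle_amber, bottle_green, bottle_blue below 0.02 m/s and horizontal distance between stopper_green and bottle_green below 0.008 m and z of stopper_green in the frame of bottle_green between 0.06 and 0.0675 m and angle between the z axis of stopper_green and the z axis of bottle_green, either way round below 0.12 rad and (horizontal distance between bottle_green and ring0 below 0.012 m or horizontal distance between bottle_green and ring1 below 0.012 m or horizontal distance between bottle_green and ring2 below 0.012 m) and z of bottle_green in the frame of board between 0.004 and 0.012 m and horizontal distance between stopper_blue and bottle_blue below 0.008 m and z of stopper_blue in the frame of bottle_blue between 0.06 and 0.0675 m and angle between the z axis of stopper_blue and the z axis of bottle_blue, either way round below 0.12 rad and (horizontal distance between bottle_blue and ring0 below 0.012 m or horizontal distance between bottle_blue and ring1 below 0.012 m or horizontal distance between bottle_blue and ring2 below 0.012 m) and z of bottle_blue in the frame of board between 0.004 and 0.012 m); the robot touches nothing.
It fails at once if one of the other things on the bench is knocked away (more than 50 mm) (distance of any of driver, bench_brush, wax_block, crucible from where it was at the start of the episode above 0.05 m).
Of bottle_amber, bottle_green, bottle_blue only 2 to 3 are there at a start; the rules pass over those that are not, and their reading is None.
At some moment in a run one of bottle_amber, bottle_green, bottle_blue may be knocked a few centimetres aside while the robot is not near it.
It also fails if it takes over 210 s, if anything falls off the work surface, if the arm or the gripper's body presses on something with over 40 N, if the wrist force passes 120 N, or if a joint passes its speed limit or range.

## Working session

There is one attempt and no reset: what is moved stays moved. The work goes in short steps, Python scripts to look and compute and a shell command to move; the robot and the scene stay as the last step left them, time stands still between calls to the robot, and variables do not carry over. Pictures are saved under pics/ and viewed, and the job is handed in when it is done.

```bash
ls; mkdir -p pics
python3 - <<'E'
from station import *
import cv2
s=get_state();print(s, grip_point_offset)
for n in("side","top"):
    d=snapshot(n);cv2.imwrite(f"pics/{n}0.png",d["frame"]);print(d["camera_matrix"],d["k1"],d["rvec"],d["tvec"])
E
```

```text
pics
{'time': 0.0, 'joints': array([-1.17037255e+00,  3.53650871e-01,  1.63415145e+00, -8.58635400e-06,
        1.15518322e+00, -2.40724862e-03]), 'dq': array([-4.56233273e-04, -2.12650455e-03,  4.55977623e-05, -1.18591972e-05,
       -1.56287828e-03, -4.43045899e-04]), 'joint_efforts': array([ 1.06516669e-03, -6.05235171e+01, -3.42059362e+01,  2.09445029e-04,
        9.19329061e-03, -2.36413854e-05]), 'ee_pos': array([ 244.82108577, -574.53171092,  230.55256505]), 'orientation': array([-6.81921539e-04,  9.79783792e-01,  2.00058082e-01, -1.41533949e-04]), 'wrist_force': array([-0.02306305, -0.02582196,  0.53545121]), 'torque': array([-0.0093504 , -0.03583751,  0.03931698]), 'opening': 1.0008745810641297} 18.700000000000003
[[416.09624445   0.         315.12659924]
 [  0.         416.09624445 195.74077432]
 [  0.           0.           1.        ]] -0.11191087250208719 [ 0.94035501 -2.48714954  1.05726778] [ 376.69294938  263.31248832 1060.79433181]
[[481.15885338   0.         326.43451032]
 [  0.         481.15885338 200.09673782]
 [  0.           0.           1.        ]] -0.11474635200218217 [ 2.15432276 -2.16359059  0.13472974] [  18.30105098  517.87751    1215.71046995]
```

View pics/side0.png

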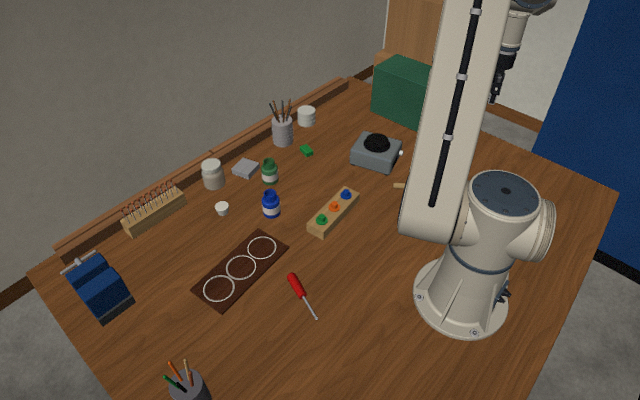

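View pics/top0.png

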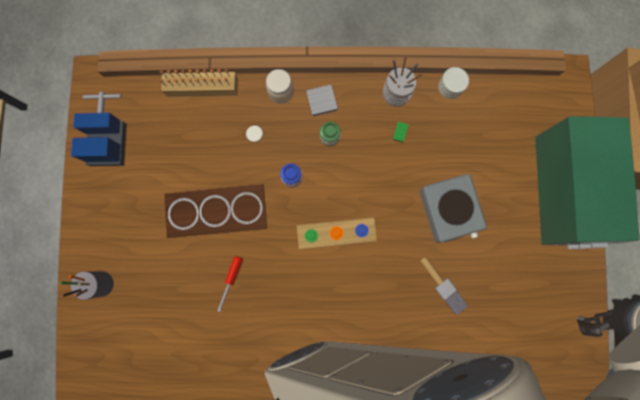

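```bash
cat > h.py <<'E'
import numpy as np, cv2
from station import *
def ray(d,px):
    K=np.array(d["camera_matrix"]);k=d["k1"]
    dist=np.array([k,0,0,0,0.])
    # radial model: ray slope drawn at (1+k r^2) -> OpenCV k1
    s=cv2.undistortPointsIter(np.array([[px]],float),K,dist,None,None,(3,100,1e-12)).ravel()
    R=cv2.Rodrigues(np.array(d["rvec"]))[0];t=np.array(d["tvec"]).ravel()
    return -R.T@t, R.T@np.array([s[0],s[1],1.])
def onz(d,px,z):
    c,v=ray(d,px);return c+v*(z-c[2])/v[2]
def proj(d,P):
    K=np.array(d["camera_matrix"])
    return cv2.projectPoints(np.array(P,float).reshape(-1,3),np.array(d["rvec"]),np.array(d["tvec"]),K,np.array([d["k1"],0,0,0,0.]))[0].reshape(-1,2)
def save(d,name,box=None,f=4,pts=None):
    im=d["frame"].copy()
    x0,y0,x1,y1=box or (0,0,640,400)
    im=cv2.resize(im[y0:y1,x0:x1],None,fx=f,fy=f,interpolation=cv2.INTER_NEAREST)
    if pts is not None:
        for p in pts: cv2.circle(im,(int((p[0]-x0+.5)*f),int((p[1]-y0+.5)*f)),2,(255,0,255),-1)
    cv2.imwrite("pics/"+name+".png",im)
def blobs(d,lo,hi,mina=15,box=None):
    hsv=cv2.cvtColor(d["frame"],cv2.COLOR_BGR2HSV)
    m=cv2.inRange(hsv,np.array(lo),np.array(hi))
    if box:
        k=np.zeros_like(m);k[box[1]:box[3],box[0]:box[2]]=1;m=m*k
    n,l,st,c=cv2.connectedComponentsWithStats(m)
    return [(c[i].round(2),st[i].tolist()) for i in range(1,n) if st[i][4]>=mina]
E
python3 - <<'E'
from h import *
d=snapshot("top")
print("green",blobs(d,(45,80,40),(90,255,255)))
print("blue",blobs(d,(105,100,60),(130,255,255)))
print("or",blobs(d,(5,200,180),(25,255,255)))
save(d,"z1",(160,110,320,245),5); save(d,"z2",(290,110,490,245),4)
s=snapshot("side")
save(s,"z3",(185,120,365,320),4)
print("green",blobs(s,(45,80,40),(90,255,255)))
print("blue",blobs(s,(105,100,60),(130,255,255)))
print("or",blobs(s,(5,200,180),(25,255,255)))
E
```

```text
green [(array([591.34, 178.41]), [538, 117, 101, 125, 10208]), (array([329.83, 131.01]), [320, 122, 20, 19, 275]), (array([400.2 , 131.38]), [393, 122, 15, 20, 197]), (array([310.93, 235.29]), [305, 229, 13, 13, 131])]
blue [(array([ 91.69, 120.6 ]), [74, 113, 37, 16, 527]), (array([ 89.93, 146.69]), [72, 137, 37, 20, 698]), (array([290.3 , 173.55]), [281, 164, 20, 20, 314]), (array([361.43, 230.18]), [356, 225, 12, 12, 114])]
or [(array([336.18, 232.78]), [330, 227, 13, 13, 129])]
green [(array([399.67,  89.78]), [371, 54, 61, 77, 3252]), (array([306., 150.]), [300, 144, 13, 13, 113]), (array([268.62, 166.57]), [261, 158, 16, 18, 216]), (array([269.72, 182.79]), [263, 180, 15, 5, 29]), (array([321.35, 219.36]), [316, 214, 12, 11, 101]), (array([169.47, 380.81]), [163, 375, 16, 14, 53])]
blue [(array([602.47, 117.12]), [531, 0, 109, 271, 16589]), (array([269.89, 198.96]), [262, 189, 17, 20, 275]), (array([345.59, 194.11]), [341, 189, 10, 10, 79]), (array([271.55, 215.61]), [264, 212, 16, 7, 38]), (array([ 91.88, 278.29]), [65, 253, 55, 66, 1166])]
or []
```

View pics/z1.png

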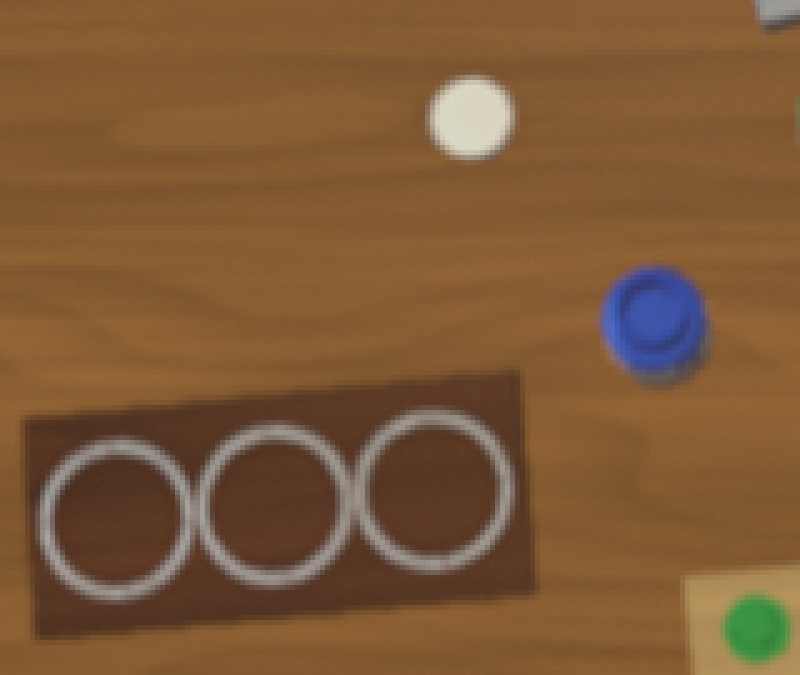

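View pics/z2.png

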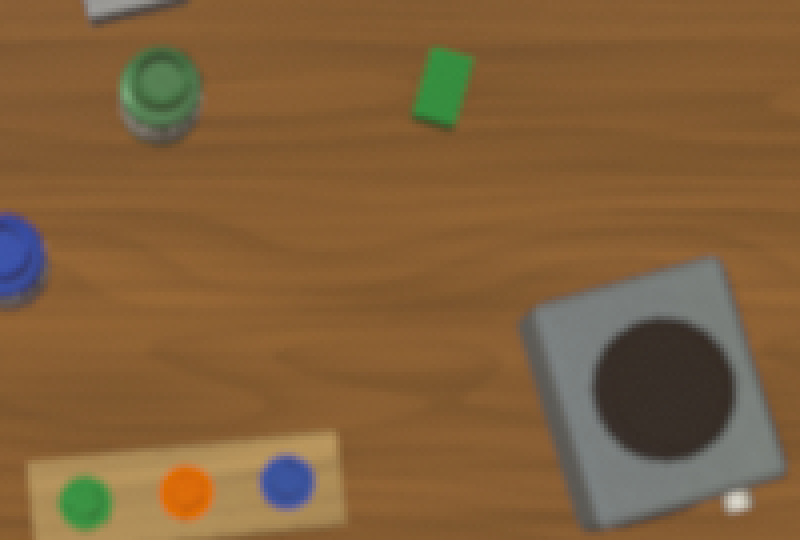

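View pics/z3.png

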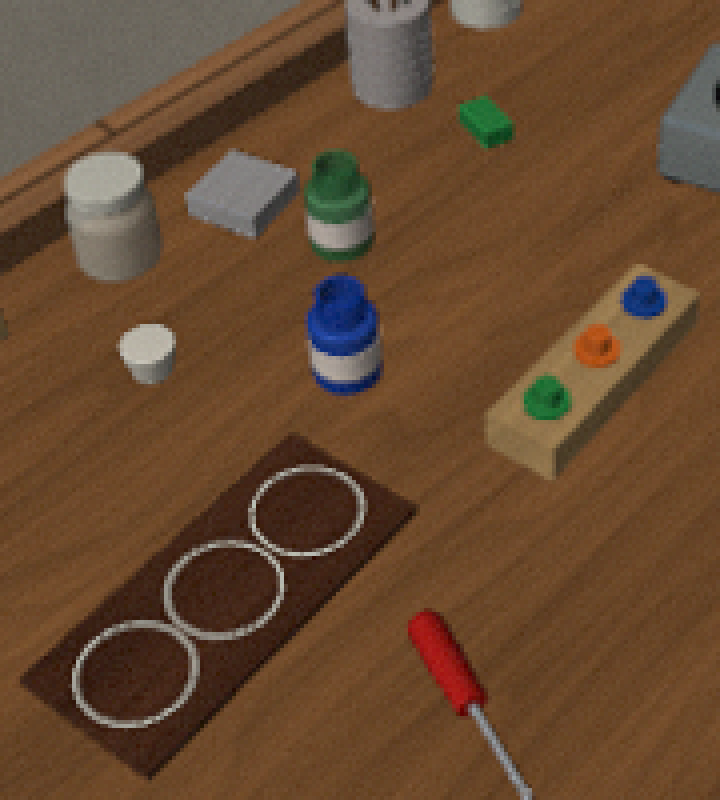

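```bash
cat > m.py <<'E'
from h import *
d=snapshot("top");s=snapshot("side")
print("cam",ray(d,(320,200))[0],ray(s,(320,200))[0])
S={}
for n,lo,hi in(("green",(45,80,40),(90,255,255)),("blue",(105,100,60),(130,255,255)),("amber",(5,200,180),(25,255,255))):
    for c,st in blobs(d,lo,hi,box=(270,210,390,260)):
        S[n]=onz(d,c,42)
        print("stopper",n,S[n].round(1))
        for c2,st2 in (blobs(s,lo,hi,mina=40,box=(305,180,370,235)) if n!="amber" else []):
            print("  side",onz(s,c2,42).round(1))
def gray(d): return cv2.cvtColor(d["frame"],cv2.COLOR_BGR2HSV)
# pad: dark blob
g=cv2.cvtColor(d["frame"],cv2.COLOR_BGR2GRAY);m=(g<65).astype(np.uint8);k=np.zeros_like(m);k[185:230,430:485]=1
n,l,st,c=cv2.connectedComponentsWithStats(m*k);i=1+np.argmax(st[1:,4]);pad=onz(d,c[i],92);print("pad",c[i],st[i],pad.round(1))
# rings: white-ish low saturation
hsv=gray(d);m=((hsv[...,1]<70)&(hsv[...,2]>100)).astype(np.uint8);k=np.zeros_like(m);k[180:240,162:270]=1
save({**d,"frame":cv2.cvtColor(m*k*255,cv2.COLOR_GRAY2BGR)},"ring",(160,110,320,245),5)
cs,hh=cv2.findContours(m*k,cv2.RETR_CCOMP,cv2.CHAIN_APPROX_NONE)
for j,cc in enumerate(cs):
    if hh[0][j][3]>=0 and cv2.contourArea(cc)>200:
        e=cv2.fitEllipse(cc);print("ring",np.round(e[0],2),onz(d,e[0],8).round(1),e[1])
# bottles
for n,p84,p58 in(("blue",(290.5,172.5),(290.5,173.6)),("green",(330,130),(329.8,131.3))):
    print(n,onz(d,p84,84).round(1),onz(d,p58,58).round(1))
E
python3 m.py
```

```text
cam [ 365.23975928   18.80480577 1269.93318254] [-104.679469    684.117495    926.03516177]
stopper green [426.4  56.   42. ]
  side [426.5  58.9  42. ]
stopper blue [438.9 -73.   42. ]
  side [439.8 -70.4  42. ]
stopper amber [432.6  -8.3  42. ]
pad [455.6214442  206.91356674] [439 190  34  35 914] [ 492.1 -304.7   92. ]
ring [182.94 213.54] [486.5 397.9   8. ] (26.077911376953125, 26.83623504638672)
ring [214.4  210.54] [494.2 313.2   8. ] (26.116504669189453, 27.106407165527344)
ring [246.29 207.55] [501.9 228.1   8. ] (26.61425018310547, 27.14229393005371)
blue [581.5 105.8  84. ] [583.4 107.7  58. ]
green [690.5   6.4  84. ] [694.2   6.6  58. ]
```

```bash
cat > ov.py <<'E'
from h import *
import sys
d=snapshot("top");s=snapshot("side")
def circ(x,y,z,r):
    a=np.linspace(0,2*np.pi,40);return np.c_[x+r*np.cos(a),y+r*np.sin(a),0*a+z]
tag=sys.argv[1]
P=[circ(*map(float,a.split(','))) for a in sys.argv[4:]]
P=np.vstack(P)
bt=eval(sys.argv[2]);bs=eval(sys.argv[3])
save(d,tag+"t",bt,min(8,800//(bt[2]-bt[0]),600//(bt[3]-bt[1])),proj(d,P));save(s,tag+"s",bs,min(8,800//(bs[2]-bs[0]),600//(bs[3]-bs[1])),proj(s,P))
a=cv2.imread(f"pics/{tag}t.png");b=cv2.imread(f"pics/{tag}s.png");h=max(a.shape[0],b.shape[0])
o=np.zeros((h,a.shape[1]+b.shape[1],3),np.uint8);o[:a.shape[0],:a.shape[1]]=a;o[:b.shape[0],a.shape[1]:]=b
k=min(1,800/o.shape[1]);cv2.imwrite(f"pics/{tag}.png",cv2.resize(o,None,fx=k,fy=k))
E
python3 ov.py b1 "(270,110,350,190)" "(245,145,295,225)" 582.5,106.5,84,19 582.5,106.5,58,27 582.5,106.5,0,27 692.5,6.5,84,19 692.5,6.5,58,27 692.5,6.5,0,27
```

```text
(no output)
```

View pics/b1.png

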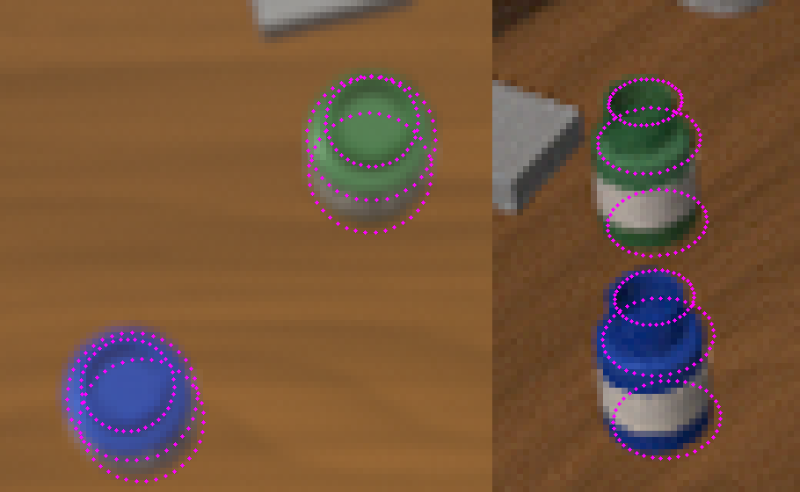

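```bash
python3 ov.py b2 "(270,110,350,190)" "(245,145,295,225)" 586,108.5,84,19 586,108.5,58,27 586,108.5,0,27 696,8,84,19 696,8,58,27 696,8,0,27
```

```text
(no output)
```

View pics/b2.png

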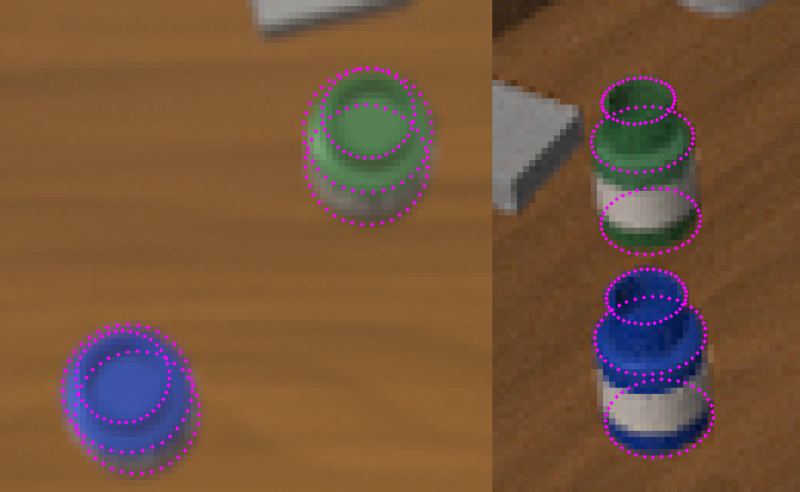

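```bash
python3 -m handwheel '[[0.05,0.17,0,0,0,0.4,0.045],[0.1,0.35,0,0,0,0.8,0.045],[0.1815,0.632,0,0,0,1.168,0.045],[0.1815,0.632,0,0,0,1.168,0.045],[0.1815,0.632,0,0,0,1.168,0.045],[0.1815,0.632,0,0,0,1.168,0.045],[0.1815,0.632,0,0,0,1.168,0.045],[0.1815,0.632,0,0,0,1.168,0.045],[0.1815,0.632,0,0,0,1.168,0.045],[0.1815,0.632,0,0,0,1.168,0.045],[0.1815,0.632,0,0,0,1.168,0.045],[0.1815,0.632,0,0,0,1.168,0.045],[0.1815,0.632,0,0,0,1.168,0.045],[0.1815,0.632,0,0,0,1.168,0.045],[0.1815,0.632,0,0,0,1.168,0.045],[0.1815,0.632,0,0,0,1.168,0.045],[0.1815,0.632,0,0,0,1.168,0.045],[0.1815,0.632,0,0,0,1.168,0.045]]'; python3 -c "
from station import *;s=get_state();print(s['joints'],s['orientation'],s['opening'])"
```

```text
time: 2.3
ee_pos: [426.3, 55.8, 231.3]
orientation: [0.0, 0.708, 0.706, -0.0]
wrist_force: [-0.5, 0.1, -0.2]
opening: 0.525
[ 1.26744696e-01  4.16948029e-02  2.02732420e+00 -1.71738618e-04
  1.07261826e+00  1.28914808e-01] [ 4.60684997e-05  7.07844630e-01  7.06368157e-01 -6.37588657e-05] 0.524862698051759
```

```bash
python3 -m handwheel '[[0,0,-0.05,0,0,0,0.045],[0,0,-0.1,0,0,0,0.045],[0,0,-0.14,0,0,0,0.045],[0,0,-0.155,0,0,0,0.045],[0,0,-0.155,0,0,0,0.045],[0,0,-0.155,0,0,0,0.045]]'; python3 ov.py a1 "(280,190,360,250)" "(280,150,380,250)" 426,57.5,76,2
```

```text
time: 2.9
ee_pos: [426.8, 56.4, 76.7]
orientation: [0.0, 0.708, 0.707, -0.0]
wrist_force: [-0.6, 0.1, 0.0]
opening: 0.527
```

View pics/a1.png

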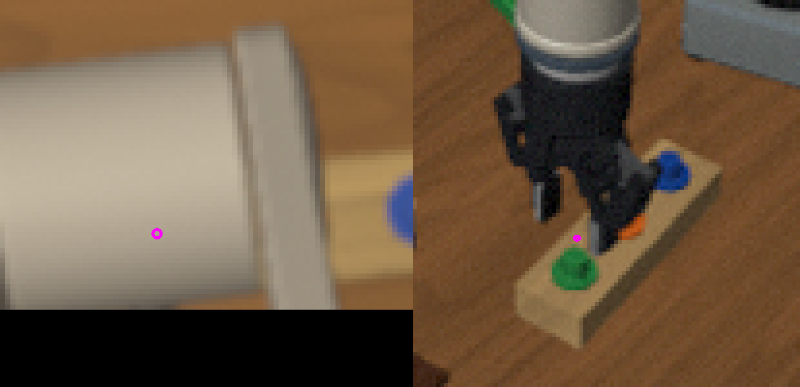

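```bash
python3 -m handwheel '[[0,0.001,-0.02,0,0,0,0.045],[0,0.001,-0.034,0,0,0,0.045],[0,0.001,-0.034,0,0,0,0.045],[0,0.001,-0.034,0,0,0,0.0],[0,0.001,-0.034,0,0,0,0.0],[0,0.001,-0.034,0,0,0,0.0],[0,0.001,-0.034,0,0,0,0],[0,0.001,-0.034,0,0,0,0],[0,0.001,-0.034,0,0,0,0]]'; python3 ov.py a2 "(280,190,360,250)" "(280,150,380,250)" 426,57.5,42,2
```

```text
time: 3.9
ee_pos: [427.4, 58.1, 43.6]
orientation: [0.001, 0.707, 0.707, 0.001]
wrist_force: [-1.3, -0.2, 8.0]
opening: 0.187
```

View pics/a2.png

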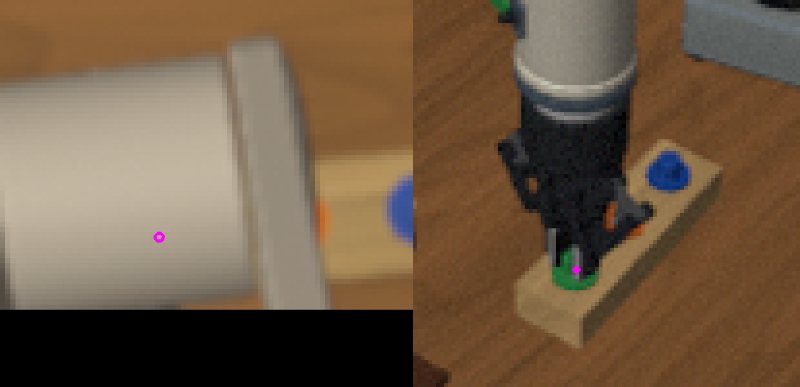

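```bash
python3 -m handwheel '[[0,0,0.01,0,0,0,0],[0,0,0.04,0,0,0,0.0],[0,0,0.09,0,0,0,0.0],[0,0,0.14,0,0,0,0.0],[0,0,0.155,0,0,0,0],[0,0,0.155,0,0,0,0],[0,0,0.155,0,0,0,0]]'; python3 ov.py a3 "(280,190,360,250)" "(270,120,370,220)" 426,57.5,178,2
```

```text
time: 4.7
ee_pos: [426.4, 58.0, 197.7]
orientation: [0.0, 0.707, 0.707, 0.0]
wrist_force: [-0.5, 0.1, -1.0]
opening: 0.18
```

View pics/a3.png

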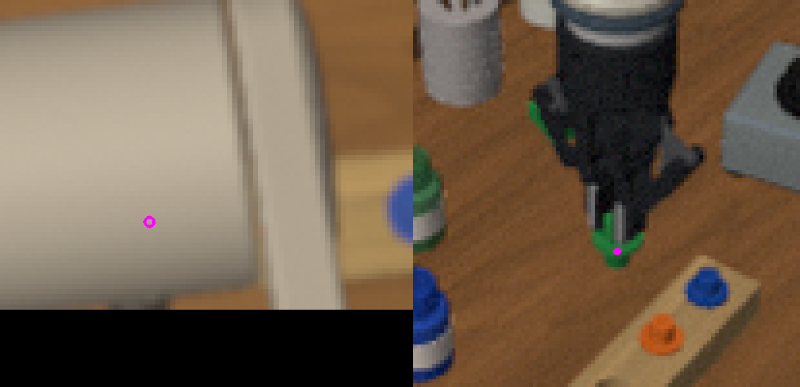

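```bash
python3 -m handwheel '[[0.04,-0.008,0,0,0,0,0],[0.09,-0.017,0,0,0,0,0],[0.14,-0.026,0,0,0,0,0],[0.19,-0.036,-0.0,0,0,0,0],[0.235,-0.045,-0.02,0,0,0,0],[0.26,-0.048,-0.05,0,0,0,0],[0.268,-0.05,-0.06,0,0,0,0],[0.268,-0.05,-0.06,0,0,0,0],[0.268,-0.05,-0.06,0,0,0,0]]'; python3 ov.py a4 "(290,100,370,160)" "(235,120,315,200)" 695,7.5,84,19 695,7.5,108,8.5 695,7.5,132,18 695,7.5,58,27; python3 ov.py a5 "(290,100,370,160)" "(235,120,315,200)"  586,108.5,84,19 586,108.5,58,27
```

```text
time: 5.7
ee_pos: [693.1, 8.2, 136.8]
orientation: [-0.001, 0.707, 0.707, -0.001]
wrist_force: [0.7, -0.9, 0.9]
opening: 0.187
```

View pics/a4.png

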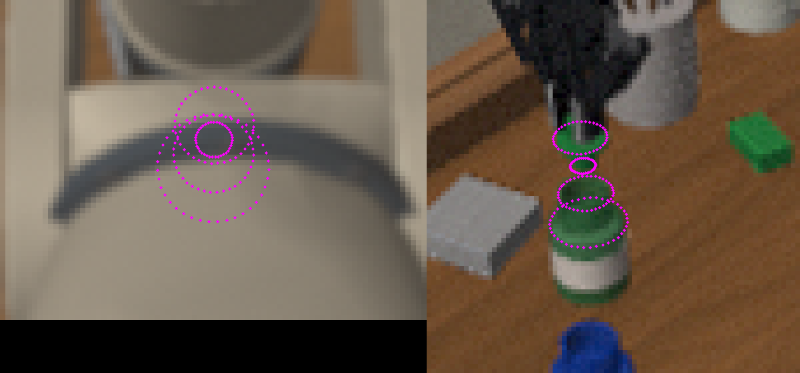

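View pics/a5.png

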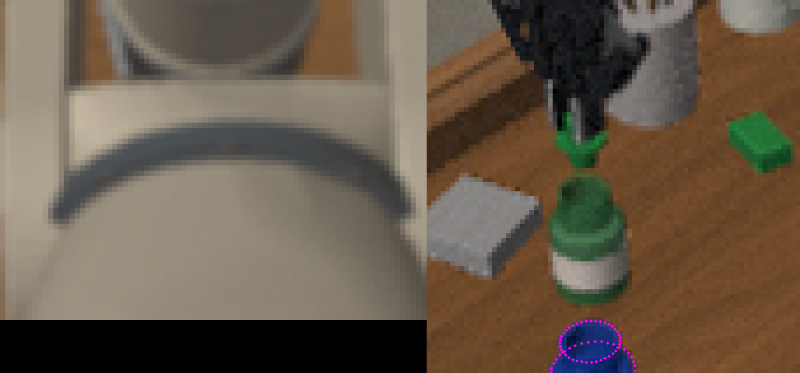

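```bash
python3 -m handwheel '[[0,0,-0.01,0,0,0,0],[0,0,-0.02,0,0,0,0],[0,0,-0.03,0,0,0,0],[0,0,-0.034,0,0,0,0],[0,0,-0.038,0,0,0,0],[0,0,-0.041,0,0,0,0],[0,0,-0.043,0,0,0,0],[0,0,-0.043,0,0,0,0]]'; python3 ov.py a6 "(290,100,370,160)" "(235,120,315,200)" 695,7.5,0,27
```

```text
time: 6.7
ee_pos: [694.5, 8.0, 94.1]
orientation: [-0.0, 0.707, 0.707, -0.0]
wrist_force: [0.5, -0.1, -1.2]
opening: 0.184
```

View pics/a6.png

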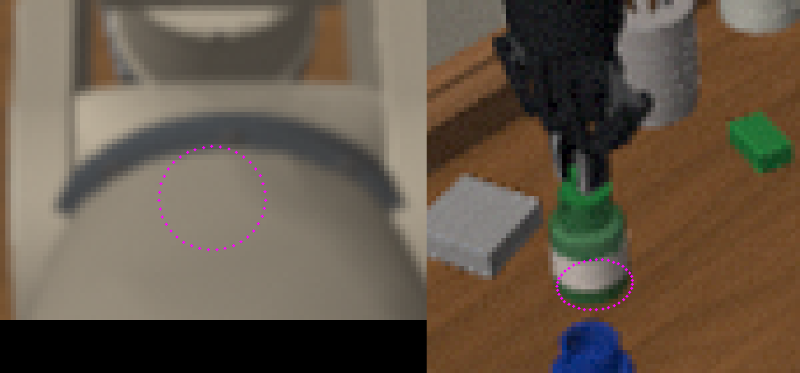

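```bash
python3 -m handwheel '[[0,0,-0.0015,0,0,0,0],[0,0,-0.003,0,0,0,0],[0,0,-0.004,0,0,0,0],[0,0,-0.004,0,0,0,0]]'
```

```text
time: 7.2
ee_pos: [695.6, 8.0, 93.6]
orientation: [0.001, 0.707, 0.707, 0.001]
wrist_force: [-6.7, 0.3, 22.3]
opening: 0.186
```

```bash
python3 -m handwheel '[[0,0,0.004,0,0,0,0],[0,0,0.004,0,0,0,0.045],[0,0,0.004,0,0,0,0.045],[0,0,0.004,0,0,0,0.045],[0,0,0.02,0,0,0,0.045],[0,0,0.06,0,0,0,0.045],[-0.02,0,0.1,0,0,0,0.045],[-0.065,-0.02,0.1,0,0,0,0.045],[-0.11,-0.035,0.1,0,0,0,0.045],[-0.155,-0.05,0.1,0,0,0,0.045],[-0.2,-0.065,0.1,0,0,0,0.045],[-0.245,-0.08,0.07,0,0,0,0.045],[-0.2555,-0.08,0.03,0,0,0,0.045],[-0.2555,-0.08,-0.01,0,0,0,0.045],[-0.2555,-0.08,-0.014,0,0,0,0.045],[-0.2555,-0.08,-0.014,0,0,0,0.045]]'; python3 ov.py a7 "(320,110,400,170)" "(235,120,345,220)" 695,7.5,88,18 695,7.5,104,10; python3 ov.py a8 "(290,170,370,230)" "(325,150,375,210)" 439,-72,38,18 439,-72,54,10
```

```text
time: 8.8
ee_pos: [439.3, -72.0, 76.7]
orientation: [-0.0, 0.707, 0.707, -0.0]
wrist_force: [0.1, 0.1, 0.5]
opening: 0.529
```

View pics/a7.png

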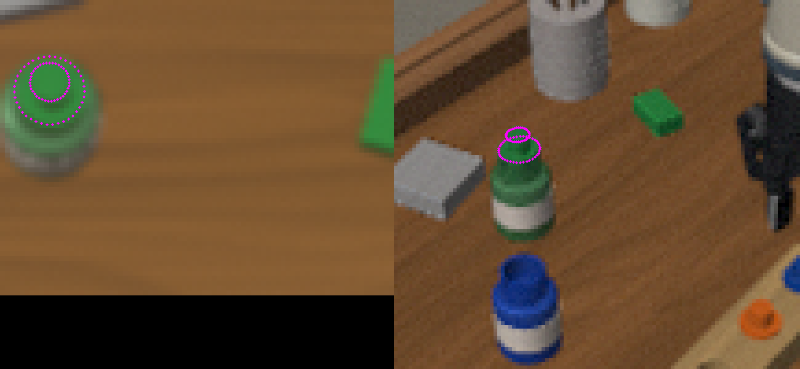

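View pics/a8.png

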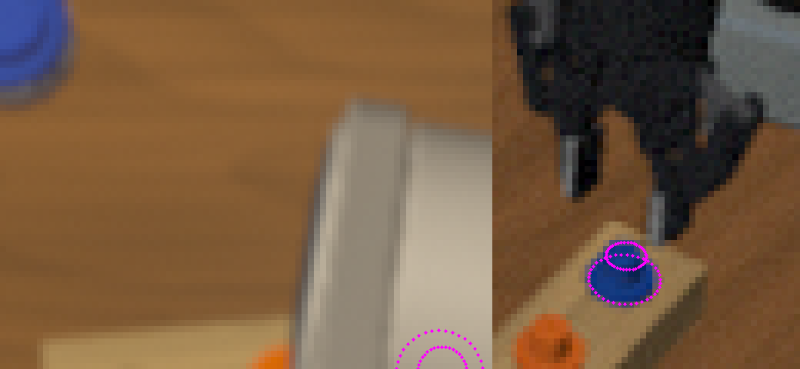

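```bash
python3 -m handwheel '[[0,0,-0.02,0,0,0,0.045],[0,0,-0.033,0,0,0,0.045],[0,0,-0.033,0,0,0,0.045],[0,0,-0.033,0,0,0,0.0],[0,0,-0.033,0,0,0,0.0],[0,0,-0.033,0,0,0,0.0],[0,0,-0.033,0,0,0,0],[0,0,-0.033,0,0,0,0],[0,0,-0.033,0,0,0,0]]'; python3 -m handwheel '[[0,0,0.01,0,0,0,0],[0,0,0.04,0,0,0,0.0],[0,0,0.09,0,0,0,0.0],[0.02,0.03,0.12,0,0,0,0.0],[0.05,0.07,0.12,0,0,0,0],[0.08,0.11,0.12,0,0,0,0],[0.11,0.145,0.12,0,0,0,0],[0.135,0.17,0.11,0,0,0,0],[0.147,0.1805,0.1,0,0,0,0],[0.147,0.1805,0.094,0,0,0,0],[0.147,0.1805,0.094,0,0,0,0],[0.147,0.1805,0.094,0,0,0,0]]'
python3 ov.py a9 "(250,150,330,210)" "(240,150,300,230)" 586,108.5,84,19 586,108.5,108,8.5 586,108.5,132,18 586,108.5,58,27
```

```text
time: 9.9
ee_pos: [439.9, -72.1, 44.6]
orientation: [0.001, 0.707, 0.707, 0.001]
wrist_force: [-1.5, -0.4, 8.3]
opening: 0.183
time: 11.1
ee_pos: [585.2, 107.8, 137.8]
orientation: [-0.0, 0.707, 0.707, -0.0]
wrist_force: [-0.2, 0.8, -0.3]
opening: 0.185
```

View pics/a9.png

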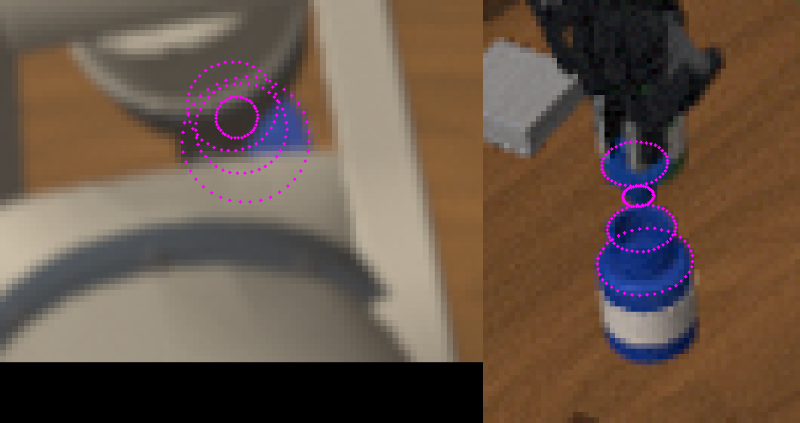

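```bash
python3 -m handwheel '[[0,0,-0.01,0,0,0,0],[0,0,-0.02,0,0,0,0],[0,0,-0.03,0,0,0,0],[0,0,-0.034,0,0,0,0],[0,0,-0.038,0,0,0,0],[0,0,-0.041,0,0,0,0],[0,0,-0.042,0,0,0,0],[0,0,-0.042,0,0,0,0]]'; python3 -m handwheel '[[0,0,-0.0015,0,0,0,0],[0,0,-0.003,0,0,0,0],[0,0,-0.004,0,0,0,0],[0,0,-0.004,0,0,0,0]]'
```

```text
time: 12.0
ee_pos: [586.1, 108.6, 95.3]
orientation: [0.0, 0.707, 0.707, 0.0]
wrist_force: [0.2, -0.0, -1.1]
opening: 0.183
time: 12.4
ee_pos: [587.4, 108.8, 94.5]
orientation: [0.001, 0.707, 0.707, 0.001]
wrist_force: [-7.3, -1.2, 26.3]
opening: 0.18
```

```bash
python3 -m handwheel '[[0,0,0.004,0,0,0,0],[0,0,0.004,0,0,0,0.045],[0,0,0.004,0,0,0,0.045],[0,0,0.004,0,0,0,0.06],[0,0,0.02,0,0,0,0.06],[0,0,0.06,0,0,0,0.06],[0,-0.02,0.1,0,0,0,0.06],[0,-0.06,0.14,0,0,0,0.06],[0,-0.11,0.14,0,0,0,0.06],[0,-0.16,0.14,0,0,0,0.06],[0,-0.2,0.14,0,0,0,0.06],[0,-0.22,0.14,0,0,0,0.06],[0,-0.22,0.14,0,0,0,0.06]]'; python3 ov.py c1 "(270,110,350,190)" "(245,145,295,225)" 586,108.5,104,10 586,108.5,88,18 586,108.5,0,27 695,7.5,104,10 695,7.5,88,18 695,7.5,58,27
```

```text
time: 13.7
ee_pos: [585.7, -114.2, 230.8]
orientation: [-0.0, 0.708, 0.706, -0.0]
wrist_force: [-0.3, 0.1, 0.5]
opening: 0.703
```

View pics/c1.png

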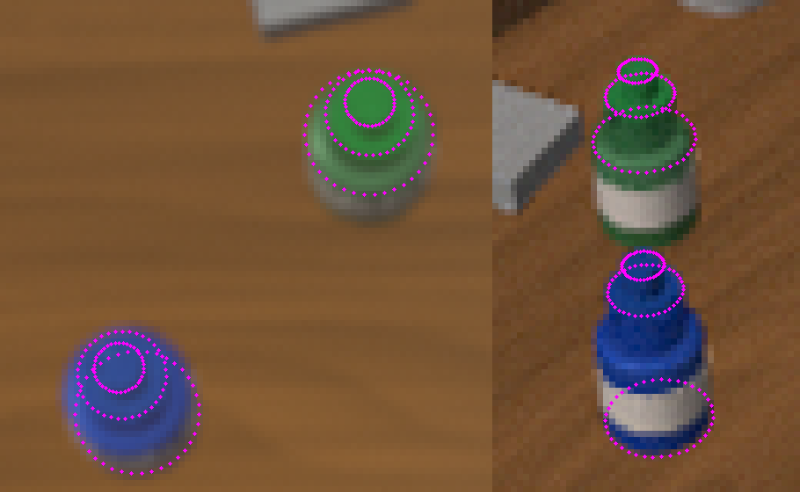

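```bash
python3 -m handwheel '[[0.03,0.035,-0.02,0,0,0,0.06],[0.06,0.07,-0.04,0,0,0,0.06],[0.09,0.1,-0.06,0,0,0,0.06],[0.107,0.12,-0.08,0,0,0,0.06],[0.109,0.1215,-0.1,0,0,0,0.06],[0.109,0.1215,-0.13,0,0,0,0.06],[0.109,0.1215,-0.155,0,0,0,0.06],[0.109,0.1215,-0.167,0,0,0,0.06],[0.109,0.1215,-0.167,0,0,0,0.06]]'; python3 ov.py c2 "(270,110,350,190)" "(235,115,315,205)" 695,7.5,88,18  695,7.5,58,27
```

```text
time: 14.7
ee_pos: [693.5, 11.3, 62.3]
orientation: [-0.001, 0.707, 0.708, -0.001]
wrist_force: [-0.4, -0.0, -0.2]
opening: 0.702
```

View pics/c2s.png

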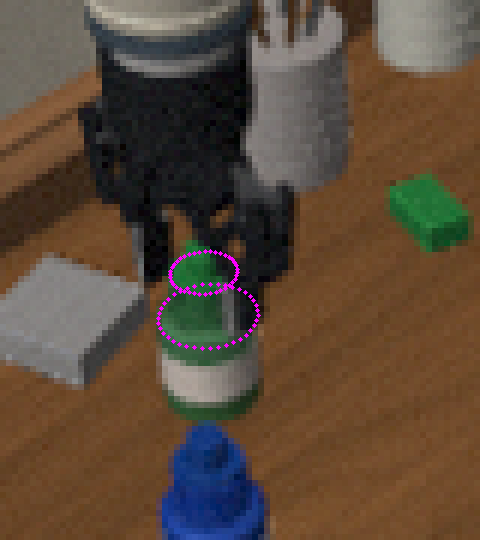

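```bash
python3 -m handwheel '[[0.001,-0.003,0,0,0,0,0.06],[0.001,-0.003,0,0,0,0,0.06],[0.001,-0.003,0,0,0,0,0],[0.001,-0.003,0,0,0,0,0],[0.001,-0.003,0,0,0,0,0],[0.001,-0.003,0,0,0,0,0],[0.001,-0.003,0,0,0,0,0],[0.001,-0.003,0,0,0,0,0]]'; python3 -m handwheel '[[0,0,0.005,0,0,0,0],[0,0,0.02,0,0,0,0],[0,0,0.05,0,0,0,0],[0,0,0.08,0,0,0,0],[0,0,0.08,0,0,0,0]]';  python3 ov.py c3 "(270,110,350,190)" "(235,85,315,175)" 695,7.5,168,18  695,7.5,138,27 695,7.5,80,27
```

```text
time: 15.6
ee_pos: [696.7, 6.8, 65.5]
orientation: [0.001, 0.707, 0.707, 0.001]
wrist_force: [-0.7, -0.5, 5.9]
opening: 0.423
time: 16.1
ee_pos: [698.9, 7.0, 149.9]
orientation: [0.003, 0.707, 0.707, 0.003]
wrist_force: [0.6, 0.2, -2.3]
opening: 0.425
```

View pics/c3s.png

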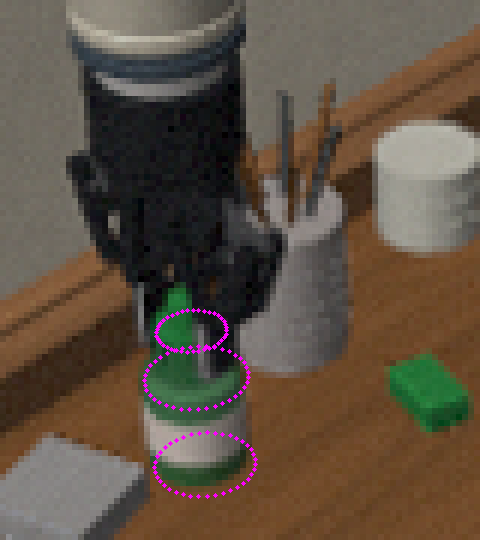

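```bash
python3 -m handwheel '[[0,0,0.02,0,0,0,0],[-0.01,-0.015,0.04,0,0,0,0],[-0.03,-0.045,0.055,0,0,0,0],[-0.05,-0.076,0.055,0,0,0,0],[-0.07,-0.107,0.055,0,0,0,0],[-0.09,-0.137,0.055,0,0,0,0],[-0.11,-0.168,0.055,0,0,0,0],[-0.13,-0.198,0.055,0,0,0,0],[-0.15,-0.229,0.055,0,0,0,0],[-0.17,-0.259,0.055,0,0,0,0],[-0.19,-0.289,0.055,0,0,0,0],[-0.199,-0.303,0.055,0,0,0,0],[-0.204,-0.311,0.045,0,0,0,0],[-0.204,-0.311,0.045,0,0,0,0],[-0.204,-0.311,0.045,0,0,0,0],[-0.204,-0.311,0.045,0,0,0,0]]';  python3 ov.py c4 "(420,170,500,250)" "(335,55,435,175)" 492,-304.7,92,38
```

```text
time: 17.8
ee_pos: [492.6, -303.0, 189.0]
orientation: [-0.0, 0.707, 0.708, 0.0]
wrist_force: [0.1, 0.3, -2.9]
opening: 0.419
```

View pics/c4.png

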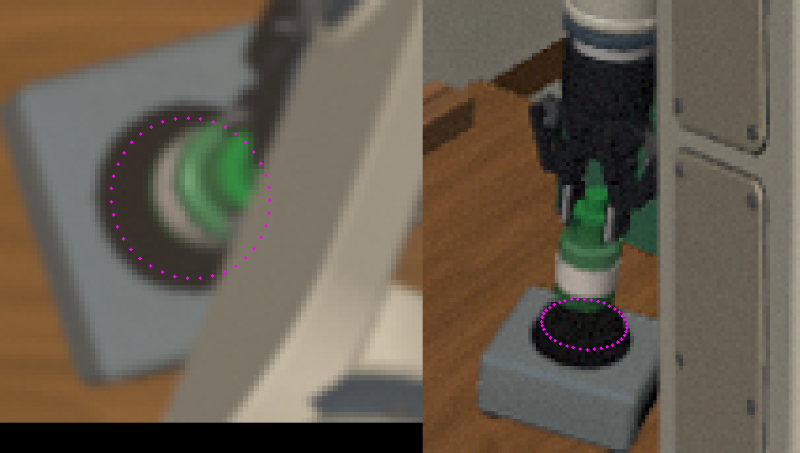

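```bash
python3 -m handwheel '[[0,0,-0.01,0,0,0,0],[0,0,-0.02,0,0,0,0],[0,0,-0.028,0,0,0,0],[0,0,-0.032,0,0,0,0],[0,0,-0.036,0,0,0,0],[0,0,-0.036,0,0,0,0]]'; python3 -m handwheel '[[0,0,-0.002,0,0,0,0],[0,0,-0.004,0,0,0,0],[0,0,-0.005,0,0,0,0],[0,0,-0.005,0,0,0,0]]'
```

```text
time: 18.5
ee_pos: [491.7, -303.8, 153.2]
orientation: [-0.001, 0.707, 0.707, -0.0]
wrist_force: [-4.0, 2.5, 6.5]
opening: 0.424
time: 18.9
ee_pos: [492.0, -304.0, 149.4]
orientation: [0.0, 0.707, 0.707, 0.0]
wrist_force: [-3.9, 3.3, 10.0]
opening: 0.42
```

```bash
python3 -m handwheel '[[0,0,-0.001,0,0,0,0],[0,0,-0.0015,0,0,0,0],[0,0,-0.002,0,0,0,0],[0,0,-0.002,0,0,0,0]]';python3 -m handwheel '[[0,0,-0.0005,0,0,0,0],[0,0,-0.001,0,0,0,0],[0,0,-0.0015,0,0,0,0],[0,0,-0.0015,0,0,0,0]]'
```

```text
time: 19.3
ee_pos: [492.2, -304.2, 149.2]
orientation: [0.001, 0.707, 0.707, 0.0]
wrist_force: [-8.7, 6.6, 27.3]
opening: 0.417
time: 19.7
ee_pos: [492.4, -304.4, 149.1]
orientation: [0.001, 0.707, 0.707, 0.0]
wrist_force: [-13.1, 8.3, 40.6]
opening: 0.419
```

```bash
python3 -m handwheel '[[0,0,0.001,0,0,0,0],[0,0,0.001,0,0,0,0],[0,0,0.001,0,0,0,0],[0,0,0.001,0,0,0,0],[0,0,0.001,0,0,0,0],[0,0,0.001,0,0,0,0],[0,0,0.001,0,0,0,0],[0,0,0.001,0,0,0,0],[0,0,0.001,0,0,0,0],[0,0,0.001,0,0,0,0],[0,0,0.001,0,0,0,0],[0,0,0.001,0,0,0,0],[0,0,0.001,0,0,0,0],[0,0,0.001,0,0,0,0],[0,0,0.001,0,0,0,0],[0,0,0.001,0,0,0,0],[0,0,0.001,0,0,0,0],[0,0,0.001,0,0,0,0],[0,0,0.001,0,0,0,0],[0,0,0.001,0,0,0,0]]'; python3 ov.py c5 "(420,170,500,250)" "(335,55,435,175)" 492,-304.7,84,27 492,-304.7,92,38; python3 -m handwheel '[[0,0,0,0,0,0,0],[0,0,0,0,0,0,0],[0,0,0,0,0,0,0],[0,0,0,0,0,0,0]]'
```

```text
time: 21.7
ee_pos: [492.2, -304.2, 149.2]
orientation: [0.001, 0.707, 0.707, 0.0]
wrist_force: [-10.6, 6.8, 31.8]
opening: 0.421
time: 22.2
ee_pos: [492.2, -304.2, 149.2]
orientation: [0.001, 0.707, 0.707, 0.0]
wrist_force: [-10.4, 6.5, 32.3]
opening: 0.419
```

View pics/c5s.png

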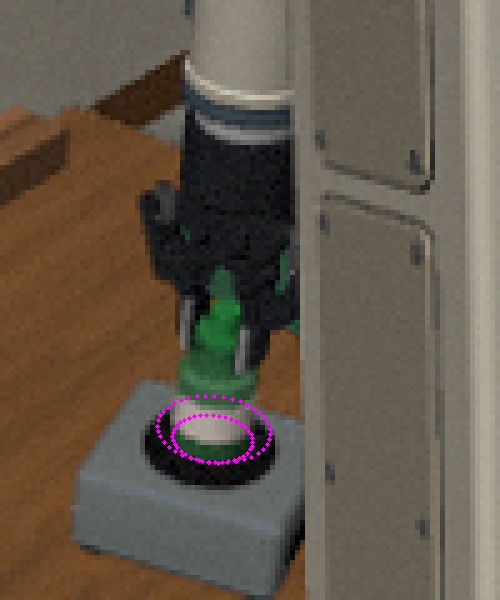

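```bash
python3 -m handwheel '[[0,0,0.005,0,0,0,0],[0,0,0.02,0,0,0,0],[0,0.005,0.045,0,0,0,0],[0,0.02,0.06,0,0,0,0],[0,0.045,0.06,0,0,0,0],[0,0.08,0.06,0,0,0,0],[0,0.12,0.06,0,0,0,0],[0,0.16,0.06,0,0,0,0],[0,0.2,0.06,0,0,0,0],[0,0.24,0.06,0,0,0,0],[0,0.28,0.06,0,0,0,0],[0,0.32,0.06,0,0,0,0],[0,0.36,0.06,0,0,0,0],[0,0.4,0.06,0,0,0,0],[0,0.44,0.06,0,0,0,0],[0,0.48,0.06,0,0,0,0],[0,0.52,0.06,0,0,0,0],[0,0.55,0.06,0,0,0,0],[0,0.56,0.06,0,0,0,0],[0,0.56,0.06,0,0,0,0]]'; python3 -m handwheel '[[0,0.015,0,0,0,0,0],[-0.002,0.045,0,0,0,0,0],[-0.003,0.08,0,0,0,0,0],[-0.004,0.115,-0.03,0,0,0,0],[-0.005,0.135,-0.06,0,0,0,0],[-0.006,0.142,-0.09,0,0,0,0],[-0.006,0.142,-0.1,0,0,0,0],[-0.006,0.142,-0.1,0,0,0,0],[-0.006,0.142,-0.1,0,0,0,0]]'; python3 ov.py d1 "(160,170,280,250)" "(195,215,295,315)" 486.5,398,8,37 494.2,313,8,37 501.9,228,8,37 486.5,398,34,27
```

```text
time: 24.2
ee_pos: [491.4, 257.4, 205.8]
orientation: [-0.0, 0.706, 0.708, 0.0]
wrist_force: [-0.5, -0.2, -2.9]
opening: 0.42
time: 25.1
ee_pos: [486.8, 397.5, 106.9]
orientation: [0.0, 0.707, 0.707, 0.0]
wrist_force: [0.7, -0.5, -2.6]
opening: 0.425
```

View pics/d1.png

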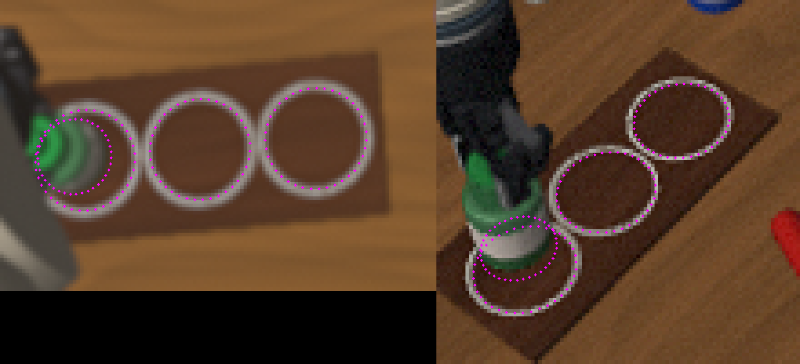

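```bash
python3 -m handwheel '[[0,0,-0.015,0,0,0,0],[0,0,-0.025,0,0,0,0],[0,0,-0.03,0,0,0,0],[0,0,-0.032,0,0,0,0],[0,0,-0.033,0,0,0,0],[0,0,-0.034,0,0,0,0],[0,0,-0.034,0,0,0,0]]'
```

```text
time: 25.9
ee_pos: [485.6, 397.9, 73.5]
orientation: [-0.0, 0.707, 0.707, -0.0]
wrist_force: [-7.1, -5.3, 18.5]
opening: 0.42
```

```bash
python3 ov.py d2 "(160,170,280,250)" "(195,215,295,315)" 486.5,398,8,37 486.5,398,8,27 486.5,398,66,27
```

```text
(no output)
```

View pics/d2.png

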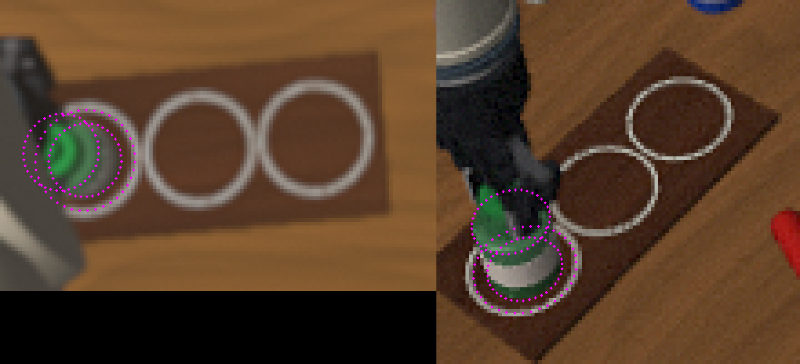

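Contact at exactly the expected height, with the bottle base inside the far ring. Release, rise and look.

```bash
python3 -m handwheel '[[0,0,0.002,0,0,0,0],[0,0,0.002,0,0,0,0.03],[0,0,0.002,0,0,0,0.06],[0,0,0.002,0,0,0,0.06],[0,0,0.002,0,0,0,0.06],[0,0,0.01,0,0,0,0.06],[0,0,0.04,0,0,0,0.06],[0,0,0.09,0,0,0,0.06],[0.0,-0.02,0.14,0,0,0,0.06],[0,-0.06,0.16,0,0,0,0.06],[0,-0.11,0.16,0,0,0,0.06],[0,-0.16,0.16,0,0,0,0.06],[0,-0.21,0.16,0,0,0,0.06],[0,-0.26,0.16,0,0,0,0.06],[0,-0.31,0.16,0,0,0,0.06],[0,-0.36,0.16,0,0,0,0.06],[0,-0.4,0.16,0,0,0,0.06],[0,-0.4,0.16,0,0,0,0.06]]'
python3 ov.py d3 "(160,170,280,250)" "(195,215,295,315)" 486.5,398,8,27 486.5,398,66,27 486.5,398,112,10
python3 ov.py d4 "(270,150,310,190)" "(245,170,295,225)" 586,108.5,104,10 586,108.5,88,18 586,108.5,0,27
```

```text
time: 27.8
ee_pos: [485.9, -6.0, 232.5]
orientation: [0.001, 0.709, 0.706, -0.0]
wrist_force: [-0.0, -0.0, -0.4]
opening: 0.702
```

View pics/d3.png

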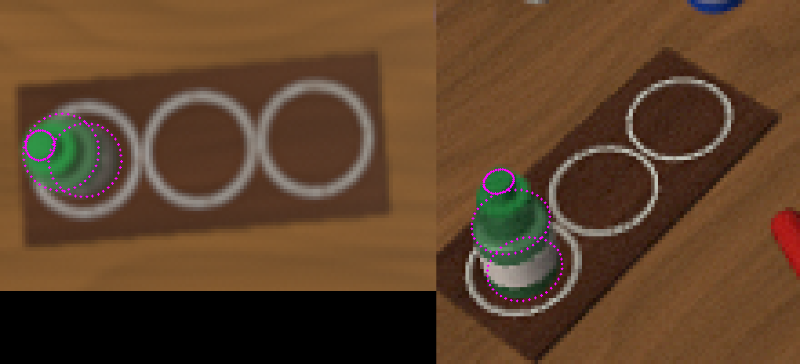

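View pics/d4.png

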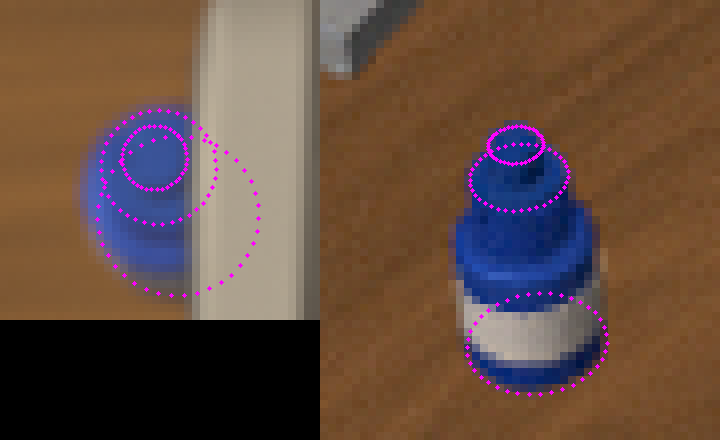

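```bash
python3 -m handwheel '[[0.03,0.035,-0.02,0,0,0,0.06],[0.06,0.07,-0.04,0,0,0,0.06],[0.09,0.1,-0.06,0,0,0,0.06],[0.1,0.111,-0.08,0,0,0,0.06],[0.1005,0.111,-0.1,0,0,0,0.06],[0.1005,0.111,-0.1,0,0,0,0.06],[0.1005,0.111,-0.1,0,0,0,0.06]]'
```

```text
time: 28.7
ee_pos: [586.0, 110.1, 131.8]
orientation: [-0.0, 0.707, 0.708, -0.0]
wrist_force: [-0.2, -0.2, 0.5]
opening: 0.702
```

```bash
python3 -m handwheel '[[0,-0.001,-0.04,0,0,0,0.06],[0,-0.001,-0.06,0,0,0,0.06],[0,-0.001,-0.069,0,0,0,0.06],[0,-0.001,-0.069,0,0,0,0.06],[0,-0.001,-0.069,0,0,0,0],[0,-0.001,-0.069,0,0,0,0],[0,-0.001,-0.069,0,0,0,0],[0,-0.001,-0.069,0,0,0,0],[0,-0.001,-0.069,0,0,0,0],[0,-0.001,-0.069,0,0,0,0]]'; python3 -m handwheel '[[0,0,0.005,0,0,0,0],[0,0,0.02,0,0,0,0],[0,0,0.05,0,0,0,0],[0,0,0.09,0,0,0,0],[0,0,0.13,0,0,0,0],[0,0,0.135,0,0,0,0],[0,0,0.135,0,0,0,0]]'
```

```text
time: 29.7
ee_pos: [587.5, 108.2, 64.9]
orientation: [0.001, 0.707, 0.707, 0.001]
wrist_force: [-2.2, -0.1, 6.2]
opening: 0.428
time: 30.4
ee_pos: [587.4, 108.2, 200.3]
orientation: [0.001, 0.707, 0.707, 0.002]
wrist_force: [-0.1, -0.5, -3.3]
opening: 0.426
```

```bash
python3 ov.py e1 "(240,130,320,190)" "(235,115,315,205)" 586,108.5,193,27  586,108.5,135,27; python3 -c "
from station import *;s=get_state();print(s['ee_pos'],s['wrist_force'])"
```

```text
[585.72086274 107.85246037 197.22559379] [-0.36848619  0.16114651 -3.62816   ]
```

View pics/e1.png

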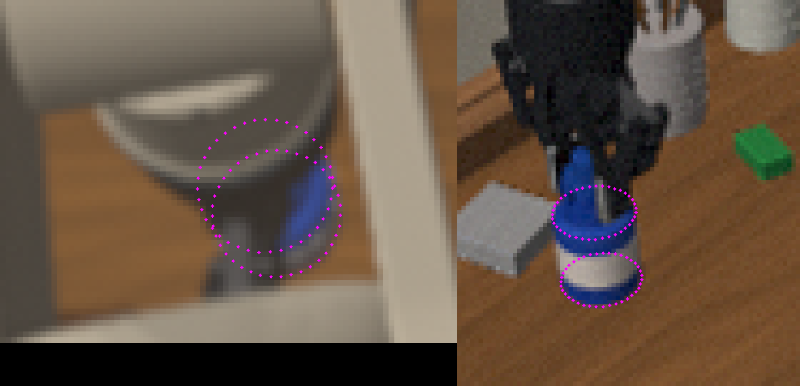

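```bash
python3 -m handwheel '[[-0.003,-0.015,0,0,0,0,0],[-0.01,-0.045,0,0,0,0,0],[-0.018,-0.08,0,0,0,0,0],[-0.027,-0.12,0,0,0,0,0],[-0.036,-0.16,0,0,0,0,0],[-0.045,-0.2,0,0,0,0,0],[-0.055,-0.24,0,0,0,0,0],[-0.064,-0.28,0,0,0,0,0],[-0.073,-0.32,0,0,0,0,0],[-0.082,-0.36,0,0,0,0,0],[-0.089,-0.39,0,0,0,0,0],[-0.093,-0.408,-0.004,0,0,0,0],[-0.094,-0.412,-0.008,0,0,0,0],[-0.094,-0.412,-0.008,0,0,0,0],[-0.094,-0.412,-0.008,0,0,0,0],[-0.094,-0.412,-0.008,0,0,0,0]]'; python3 ov.py e2 "(420,170,500,250)" "(335,55,435,175)" 492,-304.7,92,38
```

```text
time: 32.1
ee_pos: [492.6, -303.0, 189.6]
orientation: [-0.0, 0.707, 0.707, 0.0]
wrist_force: [-0.5, -0.1, -1.6]
opening: 0.426
```

View pics/e2.png

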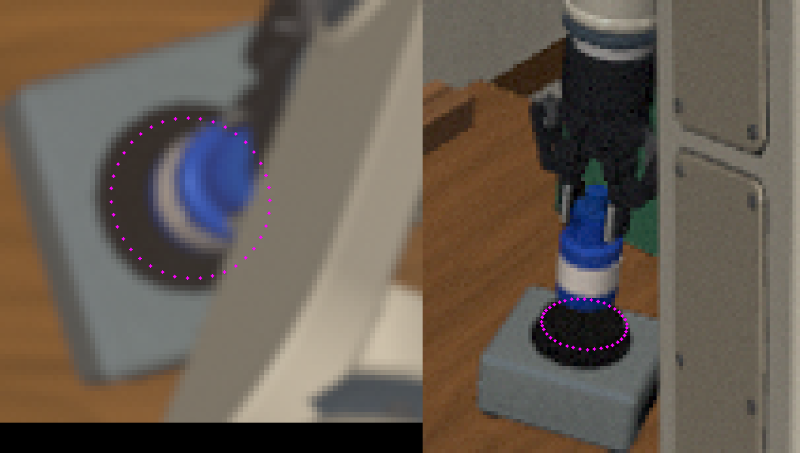

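Same geometry as with the green bottle.

```bash
python3 -m handwheel '[[0,0,-0.01,0,0,0,0],[0,0,-0.02,0,0,0,0],[0,0,-0.028,0,0,0,0],[0,0,-0.032,0,0,0,0],[0,0,-0.036,0,0,0,0],[0,0,-0.039,0,0,0,0],[0,0,-0.041,0,0,0,0],[0,0,-0.041,0,0,0,0]]'; python3 -m handwheel '[[0,0,-0.001,0,0,0,0],[0,0,-0.0015,0,0,0,0],[0,0,-0.002,0,0,0,0],[0,0,-0.0025,0,0,0,0],[0,0,-0.0025,0,0,0,0]]'
```

```text
time: 33.0
ee_pos: [492.0, -304.0, 149.3]
orientation: [-0.0, 0.707, 0.707, -0.0]
wrist_force: [-5.5, 1.7, 8.6]
opening: 0.425
time: 33.5
ee_pos: [492.2, -304.3, 148.7]
orientation: [0.0, 0.707, 0.707, -0.0]
wrist_force: [-9.8, 3.4, 24.1]
opening: 0.422
```

```bash
python3 -m handwheel '[[0,0,-0.0005,0,0,0,0],[0,0,-0.0005,0,0,0,0],[0,0,-0.0005,0,0,0,0],[0,0,-0.0005,0,0,0,0],[0,0,-0.0005,0,0,0,0],[0,0,-0.0005,0,0,0,0],[0,0,-0.0005,0,0,0,0],[0,0,-0.0005,0,0,0,0],[0,0,-0.0005,0,0,0,0],[0,0,-0.0005,0,0,0,0],[0,0,-0.0005,0,0,0,0],[0,0,-0.0005,0,0,0,0],[0,0,-0.0005,0,0,0,0],[0,0,-0.0005,0,0,0,0],[0,0,-0.0005,0,0,0,0],[0,0,-0.0005,0,0,0,0],[0,0,-0.0005,0,0,0,0],[0,0,-0.0005,0,0,0,0],[0,0,-0.0005,0,0,0,0],[0,0,-0.0005,0,0,0,0]]'; python3 ov.py e3 "(420,170,500,250)" "(335,55,435,175)" 492,-304.7,84,27 492,-304.7,92,38;  python3 -m handwheel '[[0,0,0,0,0,0,0],[0,0,0,0,0,0,0],[0,0,0,0,0,0,0],[0,0,0,0,0,0,0]]'
```

```text
time: 35.5
ee_pos: [492.2, -304.3, 148.6]
orientation: [0.0, 0.707, 0.707, -0.0]
wrist_force: [-10.8, 4.3, 28.2]
opening: 0.425
time: 36.0
ee_pos: [492.2, -304.3, 148.6]
orientation: [0.0, 0.707, 0.707, -0.0]
wrist_force: [-11.2, 4.3, 28.5]
opening: 0.429
```

View pics/e3s.png

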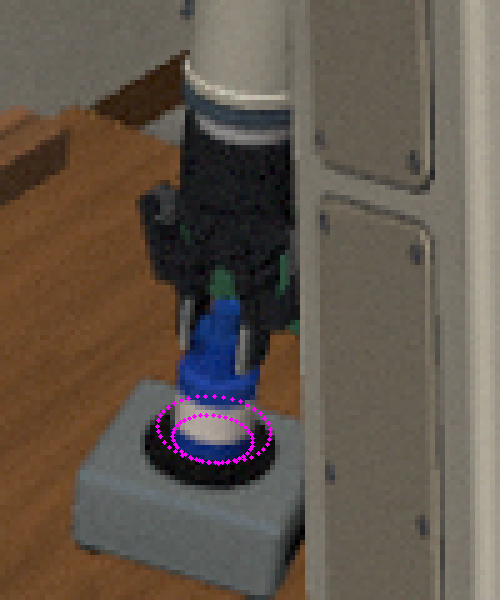

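```bash
python3 -m handwheel '[[0,0,0.005,0,0,0,0],[0,0,0.02,0,0,0,0],[0,0.005,0.045,0,0,0,0],[0,0.02,0.06,0,0,0,0],[0,0.045,0.06,0,0,0,0],[0,0.08,0.06,0,0,0,0],[0,0.12,0.06,0,0,0,0],[0,0.16,0.06,0,0,0,0],[0,0.2,0.06,0,0,0,0],[0.002,0.24,0.06,0,0,0,0],[0.004,0.28,0.06,0,0,0,0],[0.005,0.32,0.06,0,0,0,0],[0.006,0.36,0.06,0,0,0,0],[0.008,0.4,0.06,0,0,0,0],[0.009,0.44,0.06,0,0,0,0],[0.01,0.48,0.06,0,0,0,0],[0.01,0.515,0.06,0,0,0,0],[0.01,0.532,0.06,0,0,0,0],[0.01,0.532,0.06,0,0,0,0],[0.01,0.532,0.06,0,0,0,0]]'; python3 ov.py f1 "(160,170,280,250)" "(195,215,295,315)" 486.5,398,8,27 486.5,398,66,27 486.5,398,112,10 501.9,228,8,37
```

```text
time: 38.0
ee_pos: [502.0, 227.8, 205.7]
orientation: [0.0, 0.707, 0.707, -0.0]
wrist_force: [-0.4, 0.3, -2.3]
opening: 0.426
```

View pics/f1.png

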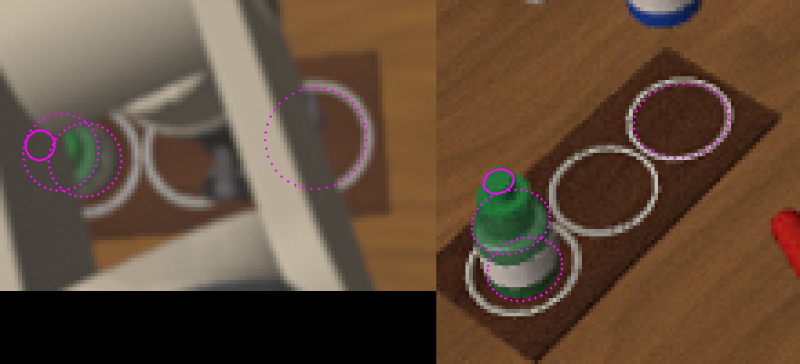

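```bash
python3 -m handwheel '[[0,0,-0.02,0,0,0,0],[0,0,-0.06,0,0,0,0],[0,0,-0.095,0,0,0,0],[0,0,-0.115,0,0,0,0],[0,0,-0.124,0,0,0,0],[0,0,-0.128,0,0,0,0],[0,0,-0.131,0,0,0,0],[0,0,-0.133,0,0,0,0],[0,0,-0.134,0,0,0,0],[0,0,-0.134,0,0,0,0]]'; python3 ov.py f2 "(160,170,280,250)" "(195,185,305,295)" 501.9,228,8,27 501.9,228,8,37
```

```text
time: 39.1
ee_pos: [503.2, 228.4, 72.9]
orientation: [0.0, 0.707, 0.707, 0.001]
wrist_force: [-0.8, 0.3, 3.0]
opening: 0.425
```

View pics/f2.png

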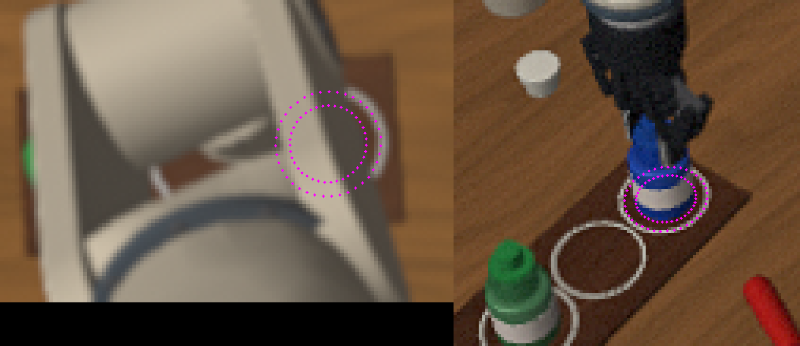

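```bash
python3 -m handwheel '[[0,0,0.0,0,0,0,0.03],[0,0,0.0,0,0,0,0.06],[0,0,0.0,0,0,0,0.06],[0,0,0.0,0,0,0,0.06],[0,0,0.01,0,0,0,0.06],[0,0,0.04,0,0,0,0.06],[0,0,0.09,0,0,0,0.06],[0.0,-0.02,0.14,0,0,0,0.06],[0,-0.06,0.18,0,0,0,0.06],[0,-0.11,0.18,0,0,0,0.06],[0,-0.16,0.18,0,0,0,0.06],[0,-0.21,0.18,0,0,0,0.06],[0,-0.26,0.18,0,0,0,0.06],[0,-0.31,0.18,0,0,0,0.06],[0,-0.36,0.18,0,0,0,0.06],[0,-0.4,0.18,0,0,0,0.06],[0,-0.4,0.18,0,0,0,0.06],[0,-0.4,0.18,0,0,0,0.06],[0,-0.4,0.18,0,0,0,0.06]]'
python3 ov.py g1 "(160,170,280,250)" "(195,190,295,315)" 486.5,398,8,27  486.5,398,112,10 486.5,398,96,18 501.9,228,8,27 501.9,228,112,10 501.9,228,96,18; python3 -c "
from h import *
cv2.imwrite('pics/g2.png',snapshot('top')['frame'])"
```

```text
time: 41.1
ee_pos: [502.3, -171.2, 252.0]
orientation: [-0.0, 0.707, 0.707, 0.0]
wrist_force: [0.4, -0.3, -0.1]
opening: 0.702
```

View pics/g1.png

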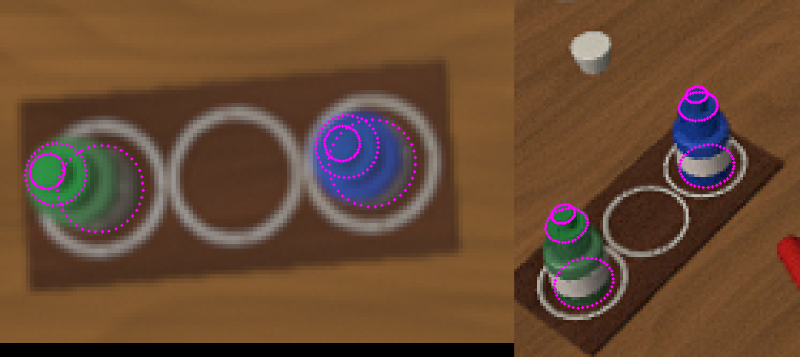

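View pics/g2.png

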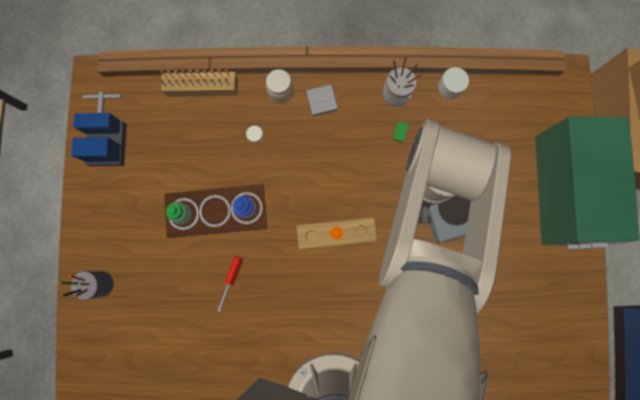

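```bash
python3 -m handwheel '[[0,0,0,0,0,0,0.06],[0,0,0,0,0,0,0.06],[0,0,0,0,0,0,0.06],[0,0,0,0,0,0,0.06],[0,0,0,0,0,0,0.06],[0,0,0,0,0,0,0.06],[0,0,0,0,0,0,0.06],[0,0,0,0,0,0,0.06],[0,0,0,0,0,0,0.06],[0,0,0,0,0,0,0.06]]'
python3 - <<'E'
from h import *
d=snapshot("top")
print(blobs(d,(45,80,40),(90,255,255),box=(160,180,275,240)),blobs(d,(105,100,60),(130,255,255),box=(160,180,275,240)))
E
python3 ov.py g3 "(160,170,280,250)" "(195,190,295,315)" 486.5,398,112,10 501.9,228,112,10
```

```text
time: 42.25
ee_pos: [502.5, -172.0, 251.8]
orientation: [-0.0, 0.707, 0.707, -0.0]
wrist_force: [-0.8, 0.1, -1.2]
opening: 0.703
[(array([175.79, 211.63]), [166, 203, 20, 20, 311])] [(array([242.63, 206.05]), [233, 196, 20, 21, 328])]
```

View pics/g3.png

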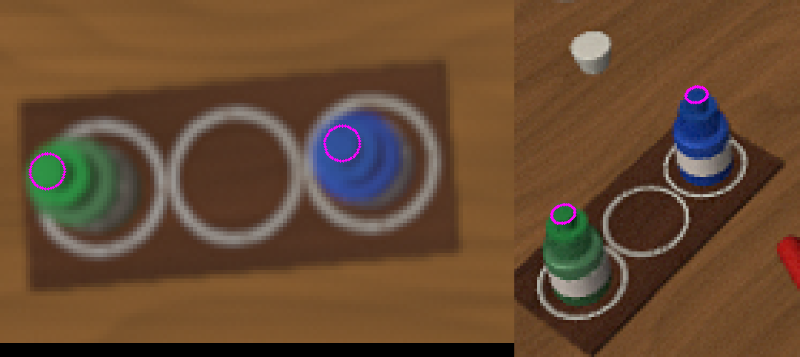

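Both bottles stand stoppered and centred, and nothing has moved between the two looks. I'm handing in the job.

```bash
python3 -c "
from station import *;print(close_job())"
```

```text
the job is handed in; nothing more can be done
None
```

The job is handed in, at about 42 s of the 210 s allowed. Only the green and blue bottles were on the bench; amber was absent.

- **Stoppering:** Each bottle was closed with its own stopper, pressed home with about 22 N (green) and 26 N (blue). The stopper heights matched the expected seated height in both camera views.
- **Mixer:** I held green and then blue on the middle of the pad. Each pressed it to its stop for over 2 s. The wrist force was about 28–32 N while holding and peaked near 41 N on green. The bottle undersides came out at about 84 mm.
- **Board:** Green stands in the board +y ring and blue in the board -y ring, both released and upright.
- **Last checks:** Both views agree with the ring centres to within about 3 mm. Both bottles stayed in place between two looks about a second apart, and the arm is clear of everything. The crucible, screwdriver and wax block look unmoved. The brush was hidden behind the arm in the last picture, so I could not check it, but the gripper never came down to its level near it.
- **Disagreements:** The two cameras differed by 2–3 mm in y, within tolerance. I saw no bottle get knocked aside. No check failed.

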